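# Find the feeler blade that fits the lathe's steady gap

### The job

One of the three feeler blades in the wooden stand fits the gap on the bench lathe between the steel pad on its face plate and the sprung shoe facing it: find it by sliding blades gently straight down into the gap. The right one goes fully home with a light drag and is gripped by the shoe, a thinner one drops in loose, a thicker one jams and must not be forced. Leave the right one fully home in the gap, the other two seated in the stand, and nothing else disturbed.

Things in the scene. Friction and masses are not known exactly. Their poses are not given: they have to be found in the camera images.
- blade_thin: Thinnest feeler blade: steel strip 5 mm thick (y), 16 wide (x), 36 long, pointing down, last 10 mm tapered on both faces to 3 mm. Above it a steel guard 36 x 22 x 5 mm (x, y, z), then a wooden handle 16 (x) x 16 (y) x 45 mm tall. Origin: centre of the guard's underside, where the strip begins; z up. 55 to 90 g. Same after a half turn about z. Starts in any of the stand's pockets.
- blade_mid: Middle feeler blade: steel strip 7 mm thick (y), 16 wide (x), 36 long, pointing down, last 10 mm tapered on both faces to 5 mm. Above it a steel guard 36 x 22 x 5 mm (x, y, z), then a wooden handle 24 (x) x 16 (y) x 45 mm tall. Origin: centre of the guard's underside, where the strip begins; z up. 55 to 90 g. Same after a half turn about z. Starts in any of the stand's pockets.
- blade_thick: Thickest feeler blade: steel strip 9 mm thick (y), 16 wide (x), 36 long, pointing down, last 10 mm tapered on both faces to 7 mm. Above it a steel guard 36 x 22 x 5 mm (x, y, z), then a wooden handle 32 (x) x 16 (y) x 45 mm tall. Origin: centre of the guard's underside, where the strip begins; z up. 55 to 90 g. Same after a half turn about z. Starts in any of the stand's pockets.
- stand: Fixed wooden stand 175 x 60 x 45 mm (x, y, z), origin under its centre. Three pockets through its top, at x = -55, 0, +55 mm, y = 0, each 19 mm (x) by 12 mm (y). A blade hangs in one with its guard on the stand's top (z = 45 mm), its thickness along the stand's y.
- lathe: Fixed grey bench lathe, spindle along y; origin on the table right below gap. Bed x +-65, y -130 to +300, 22 mm high. On the gap's +y side: pad, face plate (100 mm disc, top 135 mm up), bearing pedestal (top 123 mm up), pulley (top 138). On its -y side: the spring steady, block top 125 mm up. A blade must never press on the lathe with more than 40 N.
- gap (a point): Middle of the top edge of the steel pad's flat upright measuring face, 140 mm above the table. Axes as the lathe: x along the face, y into the pad (30 mm wide, 16 thick, 60 deep), z up; the gap lies on the -y side. The fitting blade, home, has its origin level with this point, x = 0 (8 mm either way is fine), one face against the pad: y = minus half its thickness.
- shoe (a point): Fixed to the lathe, not to the shoe: 5.8 mm in -y from gap, same axes; the middle of the shoe's possible places. Its real face, parallel to the pad, 24 mm wide, top level with the pad's, is about 3.8, 5.8 or 7.8 mm (+-0.3) from the pad: unknown. Its top 8 mm lean back 3 mm as lead-in. It yields to -y from 5 N, 1 N more per mm, to a hard stop after 1.75 mm. The fitting blade is 0.9 to 1.5 mm thicker than the gap.
- former: Turned wooden former, bystander: 68 mm foot, 75 mm tall. Origin under its centre.
- beaker: Metal beaker, bystander: 68 mm wide, 95 mm tall. Origin under its centre.
- burnisher: Black-handled burnishing tool lying on the bench, bystander: 160 mm long.
Things that resemble listed ones, but are neither listed nor needed, are in the scene too. Leave any pink or purple look-alike of the blade_mid alone. Of the things that look like the stand, take the one that is farthest to the robot's left at the start.

How it is judged (in metres and radians):
At the end, for the whole second after the job is handed in: One blade stands still, upright (0.08 rad), home in the gap (height -3 to +2 mm, x within 8 mm, centre 0 to 8 mm off the pad's face), pressing on the lathe with 2.5 to 19 N. The other two stand still and upright (0.12 rad) in the stand, guards on its top (3 mm). Nothing is held ((((z of blade_thin in the frame of gap between -0.003 and 0.002 m and x of blade_thin in the frame of gap between -0.008 and 0.008 m and y of blade_thin in the frame of gap between -0.008 and 0 m and angle between blade_thin's own z axis and vertical below 0.08 rad and contact force between blade_thin and lathe between 2.5 and 19 N and linear speed of blade_thin below 0.01 m/s) and (z of blade_mid in the frame of stand between 0.042 and 0.048 m and x of blade_mid in the frame of stand between -0.065 and 0.065 m and y of blade_mid in the frame of stand between -0.01 and 0.01 m and angle between blade_mid's own z axis and vertical below 0.12 rad and linear speed of blade_mid below 0.01 m/s) and (z of blade_thick in the frame of stand between 0.042 and 0.048 m and x of blade_thick in the frame of stand between -0.065 and 0.065 m and y of blade_thick in the frame of stand between -0.01 and 0.01 m and angle between blade_thick's own z axis and vertical below 0.12 rad and linear speed of blade_thick below 0.01 m/s)) or ((z of blade_mid in the frame of gap between -0.003 and 0.002 m and x of blade_mid in the frame of gap between -0.008 and 0.008 m and y of blade_mid in the frame of gap between -0.008 and 0 m and angle between blade_mid's own z axis and vertical below 0.08 rad and contact force between blade_mid and lathe between 2.5 and 19 N and linear speed of blade_mid below 0.01 m/s) and (z of blade_thin in the frame of stand between 0.042 and 0.048 m and x of blade_thin in the frame of stand between -0.065 and 0.065 m and y of blade_thin in the frame of stand between -0.01 and 0.01 m and angle between blade_thin's own z axis and vertical below 0.12 rad and linear speed of blade_thin below 0.01 m/s) and (z of blade_thick in the frame of stand between 0.042 and 0.048 m and x of blade_thick in the frame of stand between -0.065 and 0.065 m and y of blade_thick in the frame of stand between -0.01 and 0.01 m and angle between blade_thick's own z axis and vertical below 0.12 rad and linear speed of blade_thick below 0.01 m/s)) or ((z of blade_thick in the frame of gap between -0.003 and 0.002 m and x of blade_thick in the frame of gap between -0.008 and 0.008 m and y of blade_thick in the frame of gap between -0.008 and 0 m and angle between blade_thick's own z axis and vertical below 0.08 rad and contact force between blade_thick and lathe between 2.5 and 19 N and linear speed of blade_thick below 0.01 m/s) and (z of blade_thin in the frame of stand between 0.042 and 0.048 m and x of blade_thin in the frame of stand between -0.065 and 0.065 m and y of blade_thin in the frame of stand between -0.01 and 0.01 m and angle between blade_thin's own z axis and vertical below 0.12 rad and linear speed of blade_thin below 0.01 m/s) and (z of blade_mid in the frame of stand between 0.042 and 0.048 m and x of blade_mid in the frame of stand between -0.065 and 0.065 m and y of blade_mid in the frame of stand between -0.01 and 0.01 m and angle between blade_mid's own z axis and vertical below 0.12 rad and linear speed of blade_mid below 0.01 m/s)))); the robot touches nothing.
It fails at once if a blade was forced: more than 40 N between a blade and the lathe (contact force between any of blade_thin, blade_mid, blade_thick and lathe above 40 N).
It fails at once if a bystander was moved by more than 30 mm (distance of any of former, beaker, burnisher from where it was at the start of the episode above 0.03 m).
It also fails if it takes over 72 s, if anything falls off the work surface, if the arm or the gripper's body presses on something with over 40 N, if the wrist force passes 120 N, or if a joint passes its speed limit or range.

### The arm

A 6-joint arm with a two-finger parallel gripper is mounted at the origin on the work surface. World frame = base frame: x ahead of the robot, y to its left, z up, the work surface at z = 0. Lengths are in m, angles in degrees, forces in N, time in s.
With the tool pointing down it reaches from about 0.375 to 0.9 m from the base axis. Payload 3.1 kg.
Tool frame: the origin (TCP) lies midway between the tips of the shut fingers; the grasp point (between the pads) lies ctrl.tcp_to_grasp behind it (ctrl.tcp_to_grasp is the distance from the TCP to the grasp point, in m); x points along the fingers, z is the direction in which the jaws open and shut, and the axes are right-handed (so a half turn about x gives the same grasp; the last joint's range is limited). The gripper opens to 87 mm and grips with 3 to 60 N. Pads are 19 mm wide; open, the fingers measure 117 mm over their backs; the gripper's body (75 mm by 190 mm) begins 51 mm behind the grasp point.
Start: joints at [-75.315, 30.224, 82.088, -0, 67.689, -10.227], TCP at [0.263, -0.567, 0.223] pointing down, gripper open.
Joint ranges: [-176.69, 176.69], [-43.24, 126.21], [12.49, 139.97], [-82, 262], [0, 151.66], [-163.58, 163.58]. Speed limits (degrees/s): [159.86, 159.86, 180, 180, 180, 180].

### API

Orientations are given as [roll, pitch, yaw] about the fixed x, y, z axes, in that order (R = Rz(yaw) Ry(pitch) Rx(roll)).
In Python, from plant import ctrl gives the robot as it stands. Calls block until the motion is done:
- ctrl.goto(position, orientation): joint-space move of the TCP to a pose.
- ctrl.move_l(position, rotation=None, speed=0.15): straight line of the TCP; rotation=None keeps the orientation; speed is the mean speed in m/s.
- ctrl.movej(angles): joint-space move.
- ctrl.move_gripper(opening): finger opening in m; the grip force is fixed at half the most; returns when the fingers have stopped.
- ctrl.hold(seconds).
- ctrl.inverse_kinematics(position, orientation): joint angles nearest the present ones, or None.
- ctrl.read_state(): the state.
- ctrl.get_image(name): name is "scene" or "top"; returns the picture (420x560x3 uint8, red, green, blue); there is no depth.
- ctrl.calibration(name): a dict with "mtx" (3x3 intrinsics, pixels), "cam_to_world" (4x4, takes a point from camera to world coordinates). Camera axes: x right, y up, looking along -z (the intrinsics and any distortion apply to the point x, -y, -z); pixel columns grow to the right and rows downward; lengths in m; the calibration is good to about 2 mm. A picture is of the moment at which its call begins. calibration takes no time and is no camera call.
A pose or a line that the arm cannot do raises ctrl.Unreachable and nothing moves.
- ctrl.close_job(): hands the job in, once; it reports no verdict.
Trained networks look in the newest picture that a camera, given by its name, has taken for a name from the list of things; names that differ only in an ending like _2 or _b are one class to them, and where a whole thing is asked for, a point or a joint stands for the part that bears it (a point fixed in the world has none). Each returns a list of dicts, best first, with "p" (0 to 1); they miss things now and then, are a little off and sometimes report something else, mostly with a low value. They report only what shows in the picture. A call takes as long as a camera call. They do not tell look-alikes from the thing itself.
- ctrl.cut_out(camera, query): "mask" (420x560 bool, what is visible of it) and "pixel" ([row, column] in pixels, amid what is visible of it).
- ctrl.place_of(camera, query): "pixel" ([row, column] in pixels: a listed point, or the origin of a listed thing).
The state is a dict: "time_s": time; "qpos": joint angles; "joint_velocities": joint speeds; "joint_torque": joint torques, N m; "tcp_pos": TCP position; "ee_rot": TCP orientation; "wrist_force": force on the tool from outside, world axes, zero at the start; "ft_torque": the same for the moment, N m; "width": finger opening in m.
Only numpy, scipy, OpenCV 4.12 (cv2) and the standard library are available. Lean on these libraries where they do the work, as an engineer would, in place of code of your own. Each camera call takes 0.05 s, during which the arm holds its last target. There are 200 camera calls.

## Working session

There is one attempt and no reset: what is moved stays moved. The work goes in short steps, each a Python script; the robot and the scene stay as the last script left them, time stands still between calls to the robot, and variables do not carry over. Pictures are saved under pics/ and viewed, about 8 in all and at most 12, crops included, and the job is handed in when it is done.

```bash
ls; mkdir -p pics; python3 - <<'E'
from plant import ctrl
import cv2,numpy as np
for n in ("scene","top"):
    im=ctrl.get_image(n); cv2.imwrite(f"pics/{n}0.png",im[:,:,::-1])
    c=ctrl.calibration(n); print(n,np.round(c["mtx"],1).tolist(),np.round(c["cam_to_world"],3).tolist(),c.keys())
    for q in ("blade_thin","blade_mid","blade_thick","stand","gap","shoe","lathe","former","beaker","burnisher"):
        print(q,[(np.round(d["pixel"],1).tolist(),round(d["p"],2)) for d in ctrl.place_of(n,q)][:5])
print(ctrl.tcp_to_grasp,ctrl.read_state())
E
```

```text
pics
scene [[387.0, 0.0, 276.0], [0.0, 387.0, 208.2], [0.0, 0.0, 1.0]] [[0.602, -0.462, 0.651, 0.989], [0.798, 0.355, -0.487, -0.48], [-0.007, 0.813, 0.582, 0.534], [0.0, 0.0, 0.0, 1.0]] dict_keys(['mtx', 'cam_to_world'])
blade_thin []
blade_mid [([260.1, 296.9], 0.96), ([275.8, 257.1], 0.88), ([327.4, 275.5], 0.61)]
blade_thick [([241.0, 225.6], 0.71)]
stand [([277.0, 244.2], 0.95), ([223.7, 148.9], 0.73)]
gap [([163.1, 354.2], 0.78)]
shoe [([165.4, 350.8], 0.8)]
lathe [([219.1, 348.3], 0.65)]
former [([320.6, 326.0], 0.64), ([346.4, 201.9], 0.43)]
beaker [([219.5, 345.4], 0.67), ([299.2, 158.5], 0.62), ([244.3, 225.2], 0.5), ([168.8, 351.1], 0.38)]
burnisher [([345.6, 198.5], 0.78), ([301.3, 160.7], 0.65)]
top [[396.7, 0.0, 280.3], [0.0, 396.7, 209.6], [0.0, 0.0, 1.0]] [[0.027, 0.99, -0.14, 0.363], [-0.999, 0.03, 0.015, -0.11], [0.019, 0.139, 0.99, 0.994], [0.0, 0.0, 0.0, 1.0]] dict_keys(['mtx', 'cam_to_world'])
blade_thin [([198.7, 318.7], 0.69)]
blade_mid [([141.3, 333.1], 0.6), ([176.0, 317.3], 0.56), ([176.0, 281.6], 0.53)]
blade_thick [([219.2, 314.2], 0.57)]
stand [([198.8, 3
[... 245 characters left out ...]
sher [([167.1, 370.7], 0.67)]
0.0187 {'time_s': 1.1, 'qpos': array([-7.53129299e+01,  3.02215454e+01,  8.20872004e+01,  1.82943938e-03,
        6.76877124e+01, -1.02291613e+01]), 'joint_velocities': array([ 0.00362741, -0.03019812, -0.09219309, -0.07628091, -0.10443664,
        0.00755513]), 'joint_torque': array([-4.67147420e-04, -4.40026259e+01, -1.76987600e+01,  6.35682419e-02,
        5.06389223e-02, -9.74573808e-07]), 'tcp_pos': array([ 0.26332278, -0.56681345,  0.22257221]), 'ee_rot': array([ 15.31238226,  89.99607457, -49.77208085]), 'wrist_force': array([ 0.30321125, -0.81917684, -0.78199661]), 'ft_torque': array([-0.05287438, -0.03104943,  0.03358948]), 'width': 0.08703509011176352}
```

```bash
python3 - <<'E'
import cv2
a=cv2.imread("pics/scene0.png")[120:380,100:440]
cv2.imwrite("pics/s1.png",cv2.resize(a,(784,600),interpolation=cv2.INTER_CUBIC))
a=cv2.imread("pics/top0.png")[80:350,120:440]
cv2.imwrite("pics/t1.png",cv2.resize(a,(711,600),interpolation=cv2.INTER_CUBIC))
E
```

```text
(no output)
```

View pics/s1.png

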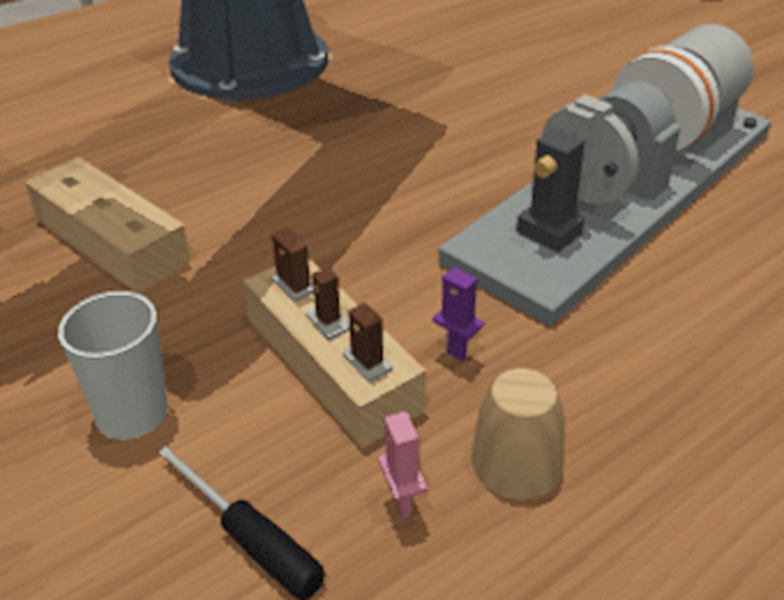

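View pics/t1.png

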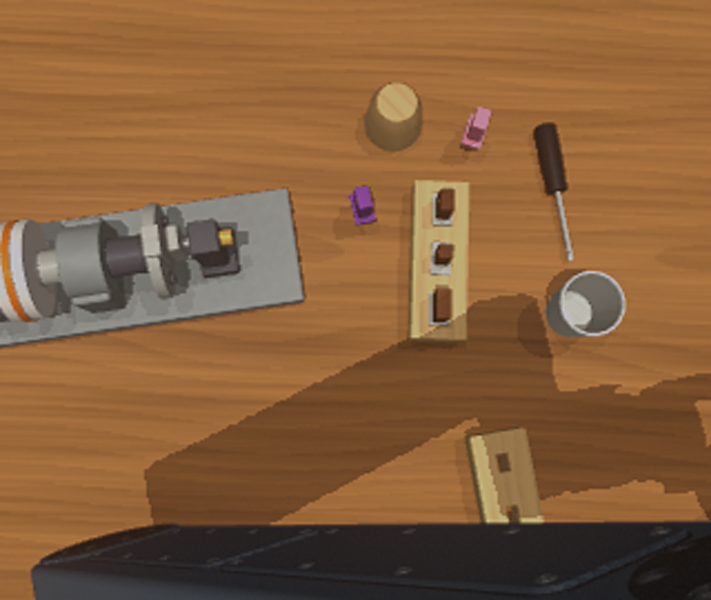

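Top view: stands at (199,320), which carries the blades and is farther left (+y), and at (310,349), which is empty. The first is the one meant. The purple and pink look-alikes are at (172,283) and (138,335). Next is an enlarged crop of the stand and the lathe to confirm this and get corners.

```bash
python3 - <<'E'
import cv2,numpy as np
def crop(n,r0,r1,c0,c1,s):
    a=cv2.imread(f"pics/{n}0.png")[r0:r1,c0:c1]
    return cv2.resize(a,None,fx=s,fy=s,interpolation=cv2.INTER_CUBIC)
def comp(f,a,b):
    h=max(a.shape[0],b.shape[0]); o=np.zeros((h,a.shape[1]+b.shape[1],3),np.uint8)
    o[:a.shape[0],:a.shape[1]]=a;o[:b.shape[0],a.shape[1]:]=b;cv2.imwrite(f,o);print(o.shape)
comp("pics/stand.png",crop("top",155,240,295,345,7),crop("scene",215,320,200,290,5))
comp("pics/lathe.png",crop("top",160,230,160,260,4),crop("scene",150,265,285,365,5))
E
```

```text
(595, 800, 3)
(575, 800, 3)
```

View pics/stand.png

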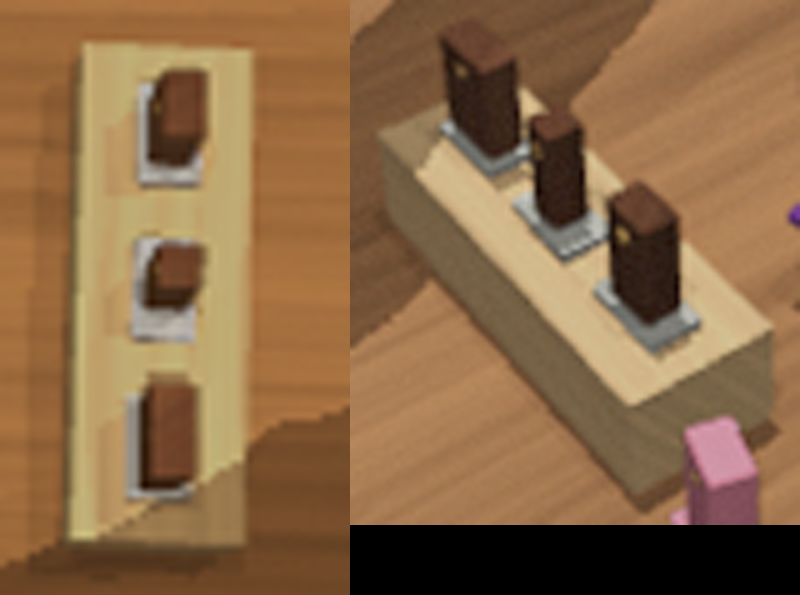

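View pics/lathe.png

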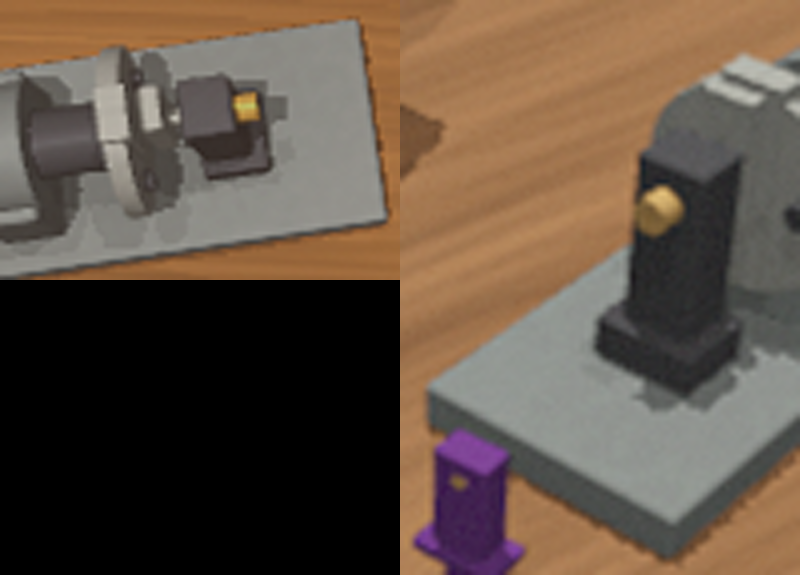

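```bash
cat > h.py <<'E'
from plant import ctrl
import numpy as np
from scipy.optimize import least_squares
CAL={n:ctrl.calibration(n) for n in("scene","top")}
def proj(n,P):
    c=CAL[n];T=np.linalg.inv(c["cam_to_world"]);p=T[:3,:3]@np.asarray(P)+T[:3,3]
    u=c["mtx"]@np.array([p[0],-p[1],-p[2]]);return u[:2]/u[2]   # col,row
def pose(v,l):
    c,s=np.cos(v[2]),np.sin(v[2]);return np.array([v[0]+c*l[0]-s*l[1],v[1]+s*l[0]+c*l[1],l[2]])
def back(n,px,z):  # px=(col,row)
    c=CAL[n];d=np.linalg.inv(c["mtx"])@[*px,1];d=c["cam_to_world"][:3,:3]@(d*[1,-1,-1]);o=c["cam_to_world"][:3,3]
    return o+d*(z-o[2])/d[2]
def Rr(yaw): return [90-yaw,90,0]   # tool down, jaws along local y of a thing with yaw (deg)
E
python3 - <<'E'
from h import *
T=lambda c,r:("top",(295+(c-.5)/7,155+(r-.5)/7)); S=lambda c,r:("scene",(200+(c-350.5)/5,215+(r-.5)/5))
def fit(obs,x0):
    def f(v): return np.concatenate([w*(proj(n,pose(v,l))-px)[[i for i in(0,1) if a in(i,2)]] for (n,px),l,a,w in obs])
    r=least_squares(f,x0,loss="soft_l1");print(r.x,np.degrees(r.x[2]),np.round(r.fun,1).tolist());return r.x
H=.0875
o=[(T(84,44),(H,.03,.045),2,1),(T(252,49),(H,-.03,.045),2,1),(T(244,547),(-H,-.03,.045),2,1),(T(73,541),(-H,.03,.045),2,1),
 (T(169.5,185.5),(.055-.018,0,.05),2,1),(T(163,340),(-.018,0,.05),2,1),(T(158,498),(-.055-.018,0,.05),2,1),
 (S(772,332),(H,.03,.045),2,1),(S(630,405),(H,-.03,.045),2,1),(S(380,135),(-H,-.03,.045),2,1),(S(643,510),(H,-.03,0),2,1)]
fit([k for k in o if k[0][0]=="top"],[.45,-.2,0]);fit([k for k in o if k[0][0]=="scene"],[.45,-.2,0]);fit(o,[.45,-.2,0])
T=lambda c,r:("top",(160+(c-.5)/4,160+(r-.5)/4)); S=lambda c,r:("scene",(285+(c-400.5)/5,150+(r-.5)/5))
a=[(T(357,20),(.065,-.13,.022),2,1),(T(385,219),(-.065,-.13,.022),2,1)]
b=[(S(430,388),(-.065,-.13,.022),2,1),(S(672,522),(.065,-.13,.022),2,1),(S(672,557),(.065,-.13,0),2,1)]
g=[(("top",(192.4,187.8)),(0,0,.14),2,.5),(("scene",(354.2,163.1)),(0,0,.14),2,.5)]
fit(a,[.45,.1,.1]);fit(b,[.45,.1,.1]);v=fit(a+b+g,[.45,.1,.1])
v2=v
print(pose(v,(0,0,.14)), proj("top",pose(v,(.065,.2,.022))),proj("top",pose(v,(-.065,.1,.022))))
print(back("top",(192.4,187.8),.14),back("scene",(354.2,163.1),.14))
print("beaker/purple",back("top",(378,220),.0),back("top",(283,172),.04))
# bed edge yaw from top
print([back("top",(160+c/4,160+r/4),.022) for c,r in((0,69),(357,20),(0,272),(386,220))])
E
```

```text
[ 0.53125055 -0.21604959 -0.00746364] -0.4276349840524171 [-0.1, -0.1, 0.2, 0.2, 0.1, -0.1, -0.4, -0.2, -0.3, -0.2, 0.1, 0.1, 0.3, 0.2]
[ 0.53566936 -0.21747004 -0.01064269] -0.6097810324947672 [0.9, 0.0, 0.3, 1.5, -0.2, -0.1, -1.3, -1.6]
[ 0.53238047 -0.21622379 -0.00802911] -0.46003403906358536 [0.0, -0.5, 0.3, -0.3, 0.2, -0.6, -0.3, -0.6, -0.3, -0.6, 0.2, -0.4, 0.4, -0.2, 0.4, -1.5, -0.0, -0.1, -0.6, -1.2, -1.7, -3.2]
[0.52577081 0.07330487 0.17381976] 9.959138546096272 [-0.1, -0.6, 0.1, 0.5]
[0.52901931 0.07195352 0.16754523] 9.599634688275412 [-0.7, -1.5, 0.9, -0.1, -0.1, 1.1]
[0.52569775 0.0722323  0.18141374] 10.394241676749598 [0.1, -0.9, 0.6, 0.2, -1.2, -1.8, 0.8, -0.9, -0.2, 0.3, -0.6, -0.1, 0.7, 0.9]
[0.52569775 0.0722323  0.14      ] [117.22888362 183.28850694] [163.55753371 228.8868628 ]
[0.5254584  0.06979019 0.14      ] [0.51861906 0.07580879 0.14      ]
beaker/purple [ 0.48378346 -0.37354684  0.        ] [ 0.59094784 -0.12886644  0.04      ]
[array([0.5721341 , 0.17642333, 0.022     ]), array([ 0.61053215, -0.04404459,  0.022     ]), array([0.44564199, 0.16765526, 0.022     ]), array([ 0.48464621, -0.06672076,  0.022     ])]
```

```bash
cat >> h.py <<'E'
ST=np.array([.5322,-.2162,np.radians(-.45)]); GP=np.array([.5257,.0722,np.radians(9.8)])
POCK={"mid":.055,"thin":0.,"thick":-.055}
def st(t=""):
    s=ctrl.read_state();print(t,round(s["time_s"],1),np.round(s["tcp_pos"],4).tolist(),np.round(s["wrist_force"],2).tolist(),round(s["width"],4),flush=True);return s
def pick(b):
    p=pose(ST,(POCK[b],0,.0553));R=Rr(np.degrees(ST[2]))
    ctrl.move_gripper(.045)
    ctrl.goto([p[0],p[1],.17],R);st("above")
    ctrl.move_l(p,speed=.12);st("down");ctrl.move_gripper(0.0);st("shut")
    ctrl.move_l([p[0],p[1],.15],speed=.12);st("up")
E
python3 - <<'E'
from h import *
R=Rr(-.45)
print(ctrl.inverse_kinematics([.587,-.2165,.0553],R),ctrl.inverse_kinematics([.5257,.0722,.17],Rr(9.8)),ctrl.inverse_kinematics([.587,-.2165,.0553],[R[0]-180,90,0]))
pick("mid")
import cv2
cv2.imwrite("pics/p1.png",cv2.resize(np.hstack([ctrl.get_image("top")[100:280,180:400],ctrl.get_image("scene")[120:300,170:390]])[:,:,::-1],None,fx=1.8,fy=1.8,interpolation=cv2.INTER_CUBIC))
E
```

```text
[-30.46442299  42.70558853  88.93274878   0.          48.36166269
  59.98557701] [-4.25438396 27.14907907 98.7156238   0.         54.13529714 75.94561604] [ -30.46442299   42.70558853   88.93274878    0.           48.36166269
 -120.01442299]
above 3.8 [0.5871, -0.2177, 0.1701] [0.54, -0.05, -0.31] 0.045
down 4.9 [0.5878, -0.217, 0.0561] [0.46, -0.88, -0.12] 0.0453
shut 5.5 [0.5873, -0.2167, 0.0555] [0.07, 0.23, 1.25] 0.0157
up 6.5 [0.5865, -0.2163, 0.1492] [0.36, -0.03, -1.86] 0.0161
```

View pics/p1.png

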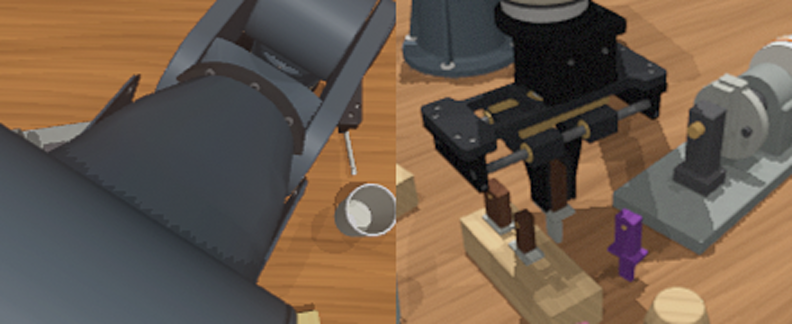

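The mid blade is gripped (width 16 mm) and hangs straight below the fingers. I'll carry it above the gap and take a closer look from the scene camera.

```bash
cat >> h.py <<'E'
YAW=9.8
def gp(y,dz,x=0.): # TCP for blade origin at gap-frame (x,y), dz above home
    return pose(GP,(x,y,.1505+dz))
E
python3 - <<'E'
from h import *
import cv2
p=gp(-.0042,.042)
ctrl.goto(gp(-.0042,.07),Rr(YAW)); ctrl.move_l(p,speed=.1); ctrl.hold(.2); s=st("abv")
im=ctrl.get_image("scene")
t=s["tcp_pos"]
print("gap",[np.round(d["pixel"],1) for d in ctrl.place_of("scene","gap")],[np.round(d["pixel"],1) for d in ctrl.place_of("scene","blade_mid")],"proj gap",proj("scene",pose(GP,(0,0,.14))),"blade org",proj("scene",[t[0],t[1],t[2]-.0105]),"tip",proj("scene",[t[0],t[1],t[2]-.0465]))
cv2.imwrite("pics/g1.png",cv2.resize(im[110:195,310:400,::-1],None,fx=7,fy=7,interpolation=cv2.INTER_CUBIC))
im=ctrl.get_image("top");cv2.imwrite("pics/gt1.png",im[:,:,::-1])
E
```

```text
abv 8.4 [0.527, 0.0678, 0.1931] [-0.01, 0.43, 0.6] 0.0156
gap [array([162.7, 356. ])] [array([262., 297.]), array([145.7, 357.2]), array([329.7, 271.9])] proj gap [355.4938061  164.94314774] blade org [356.86650506 147.11361927] tip [354.84266255 163.01512424]
```

View pics/g1.png

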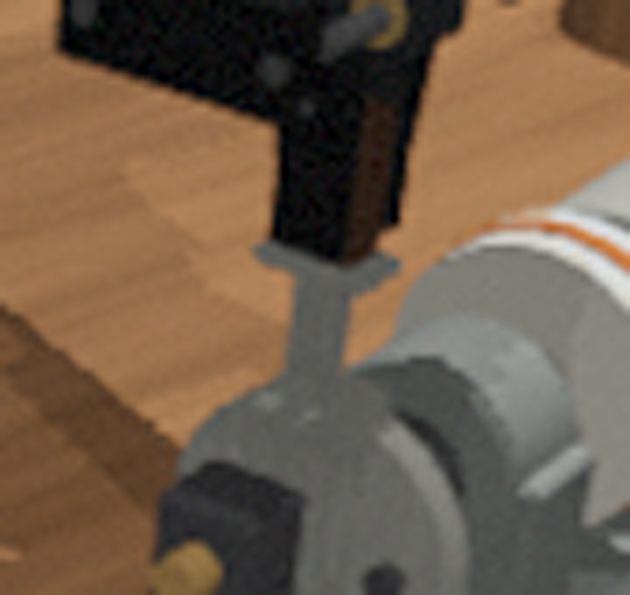

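```bash
cat >> h.py <<'E'
def force(n=3):
    F=[]
    for _ in range(n): ctrl.hold(.03);F.append(ctrl.read_state()["wrist_force"])
    f=np.mean(F,0);c,s=np.cos(GP[2]),np.sin(GP[2]);return np.array([c*f[0]+s*f[1],-s*f[0]+c*f[1],f[2]])
def descend(y,dz,dz1,F0,step=.001,fz=6.,k=.00012,x=0.):
    """guarded, y-compliant descent in the gap frame; returns y,dz,ok"""
    while dz>dz1+1e-6:
        dz=max(dz-step,dz1);ctrl.move_l(gp(y,dz,x),speed=.03);f=force()-F0
        if abs(f[1])>1.5 or abs(f[2])>1.5: print(f"y{y*1e3:.2f} dz{dz*1e3:.1f} F{np.round(f,1).tolist()} w{ctrl.read_state()['width']*1e3:.1f}",flush=True)
        if f[2]>fz: return y,dz,False
        if abs(f[1])>1.5: y+=np.clip(k*f[1],-.0005,.0005)
    return y,dz,True
E
python3 - <<'E'
from h import *
F0=force(8);print(F0)
y,dz,_=descend(-.0042,.042,.037,F0,step=.005);r=descend(y,dz,.026,F0);print(r);print(force(4)-F0);st()
np.save("F0.npy",F0)
E
```

```text
[ 0.10433812  0.20755563 -1.0087758 ]
y-4.20 dz28.0 F[0.2, 2.8, 2.8] w15.8
y-3.86 dz27.0 F[1.0, 4.0, 1.5] w15.5
y-3.38 dz26.0 F[1.0, 2.8, 2.5] w15.5
(np.float64(-0.0030380964977360946), 0.026, True)
[1.38221062 2.8895006  3.23471835]
 13.2 [0.5264, 0.0688, 0.1765] [0.99, 3.52, 2.04] 0.0155
```

```bash
python3 - <<'E'
from h import *
F0=np.load("F0.npy");r=descend(-.00304,.026,.012,F0,fz=9);print(r);print(force(4)-F0);st()
E
```

```text
y-3.04 dz25.0 F[0.4, 1.4, 5.1] w15.7
y-3.04 dz24.0 F[-0.1, 1.0, 5.7] w16.0
y-3.04 dz23.0 F[0.4, 0.1, 6.2] w15.3
y-3.04 dz22.0 F[0.3, 0.2, 6.3] w15.7
y-3.04 dz21.0 F[0.3, 0.4, 6.1] w15.3
y-3.04 dz20.0 F[-0.0, 0.6, 6.5] w16.0
y-3.04 dz19.0 F[0.3, 0.3, 6.9] w15.6
y-3.04 dz18.0 F[-0.1, -0.0, 5.5] w15.8
y-3.04 dz17.0 F[0.0, -0.0, 5.9] w15.8
y-3.04 dz16.0 F[0.5, 0.2, 6.2] w15.8
y-3.04 dz15.0 F[0.1, 0.1, 6.1] w15.9
y-3.04 dz14.0 F[0.6, -0.0, 5.5] w16.1
y-3.04 dz13.0 F[0.9, 0.3, 6.2] w15.9
y-3.04 dz12.0 F[0.5, -0.3, 6.0] w15.3
(-0.00304, 0.012, True)
[ 0.10587724 -0.27607039  6.20515779]
 18.3 [0.5265, 0.0689, 0.1626] [0.18, 0.72, 4.93] 0.0156
```

Constant drag of about 6 N with the side force balanced, so the mid blade fits. I'll continue to home.

```bash
python3 - <<'E'
from h import *
F0=np.load("F0.npy");y,dz,ok=descend(-.00304,.012,.002,F0,step=.002,fz=10)
if ok: y,dz,ok=descend(y,dz,-.0015,F0,step=.0005,fz=9.5)
print(y,dz,ok,force(4)-F0);st()
import cv2
im=ctrl.get_image("scene");cv2.imwrite("pics/g2.png",cv2.resize(im[110:195,310:400,::-1],None,fx=7,fy=7,interpolation=cv2.INTER_CUBIC))
print([np.round(d["pixel"],1) for d in ctrl.place_of("scene","blade_mid")])
E
```

```text
y-3.04 dz10.0 F[0.9, -1.2, 5.1] w15.8
y-3.04 dz8.0 F[0.9, -0.8, 5.0] w15.9
y-3.04 dz6.0 F[1.0, -1.8, 5.7] w15.8
y-3.25 dz4.0 F[0.7, -1.7, 6.3] w16.1
y-3.46 dz2.0 F[1.0, -1.1, 6.0] w15.6
y-3.46 dz1.5 F[0.7, -1.0, 6.9] w16.0
y-3.46 dz1.0 F[0.6, -1.2, 7.8] w16.3
y-3.46 dz0.5 F[0.5, -0.8, 7.9] w15.8
y-3.46 dz0.0 F[0.4, -1.3, 7.3] w16.0
y-3.46 dz-0.5 F[0.5, -0.7, 7.9] w15.8
y-3.46 dz-1.0 F[-0.2, -0.9, 12.4] w16.4
-0.0034586001965172986 -0.001 False [-0.29549005 -1.14685773 12.23064327]
 22.2 [0.5264, 0.0688, 0.1504] [-0.06, -0.29, 11.31] 0.0159
[array([325.9, 272.6]), array([260.6, 297.8]), array([166.1, 352.7])]
```

View pics/g2.png

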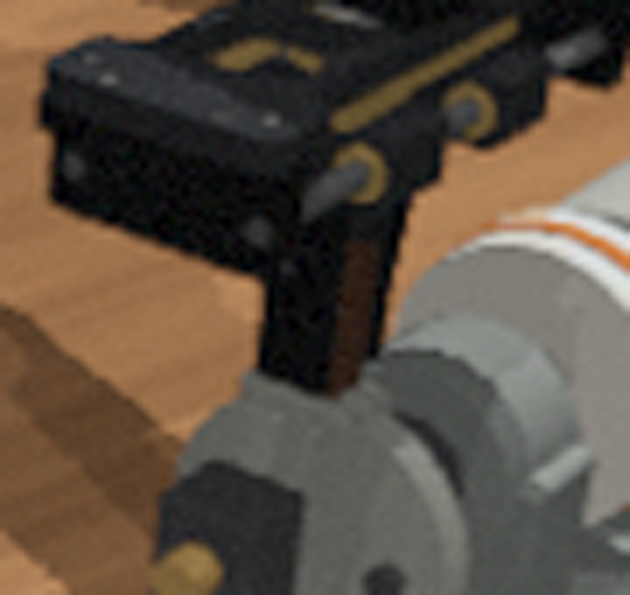

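The guard has come down on the pad top (force rises from 8 to 12 N at the expected height), so the blade is home. Next: release, retreat and check.

```bash
python3 - <<'E'
from h import *
ctrl.move_l(gp(-.0035,-.0004),speed=.02)
ctrl.move_gripper(.04);st("open")
ctrl.move_l(gp(-.0035,.1),speed=.12);st("up")
ctrl.movej([-75.3,30.2,82.1,0,67.7,-10.2]);ctrl.hold(.5);st("away")
import cv2
a=ctrl.get_image("scene");b=ctrl.get_image("top")
for n in("scene","top"): print([(np.round(d["pixel"],1).tolist(),round(d["p"],2)) for d in ctrl.place_of(n,"blade_mid")])
o=pose(GP,(0,-.0035,.14));print(proj("scene",o),proj("top",o))
A=cv2.resize(a[110:320,160:400],None,fx=2.8,fy=2.8,interpolation=cv2.INTER_CUBIC)[:,:480]
o=np.hstack([cv2.resize(a[120:220,310:390],(400,500),interpolation=cv2.INTER_CUBIC),cv2.resize(b[130:230,165:245],(400,500),interpolation=cv2.INTER_CUBIC)])
cv2.imwrite("pics/f1.png",o[:,:,::-1])
cv2.imwrite("pics/f2.png",np.vstack([a[110:390,90:440],b[100:380,150:500]])[:,:,::-1])
E
```

```text
open 23.3 [0.5263, 0.0687, 0.1501] [-0.52, 0.24, 0.93] 0.0399
up 24.3 [0.5257, 0.0688, 0.2498] [0.02, 0.1, 0.81] 0.0402
away 27.2 [0.2635, -0.5665, 0.2227] [0.59, 0.3, -0.01] 0.0397
[([328.4, 271.2], 0.95), ([259.2, 296.3], 0.93), ([165.1, 352.9], 0.91)]
[([185.4, 190.9], 0.64), ([139.8, 334.1], 0.61), ([173.0, 286.2], 0.46)]
[354.5383646  165.55889781] [192.89995714 187.43760243]
```

View pics/f1.png

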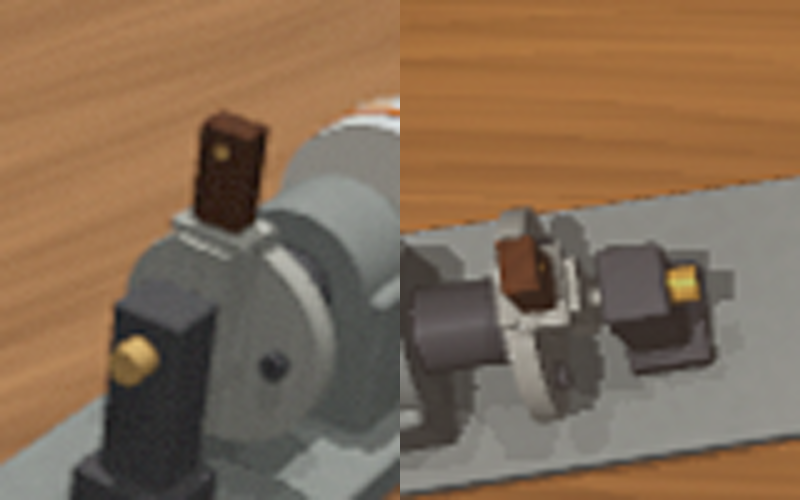

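View pics/f2.png

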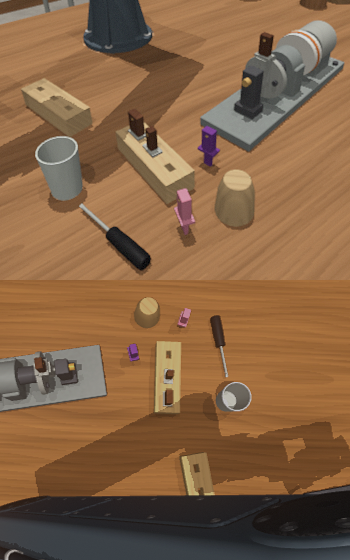

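```bash
python3 - <<'E'
from h import *
ctrl.close_job();st()
E
```

```text
the job is handed in; nothing more can be done
the job is handed in; nothing more can be done
```

The middle blade, `blade_mid`, is the one that fits. It is fully home in the gap, and I handed the job in at about 27 s of robot time. The hand-in gives no verdict, so I don't know the judged result.

**How it fitted:**
- I tried only the mid blade. It touched the sprung shoe's lead-in first, then slid down with a steady drag of about 6–8 N and almost no net side force.
- At the expected home height the force rose to about 12 N, which I took as the guard coming down on the pad. I then backed off slightly and let go. The highest wrist force I read was 12 N, against the 40 N limit.

**Last pictures:** the mid blade stands upright in the gap. The thin and thick blades are still in the left-hand stand, and the former, beaker, burnisher and both coloured look-alikes show no visible movement. The arm was back at its start pose, touching nothing.

**Checks that disagreed:** the networks' readings of the blade's final position differed from the expected spot by about 3–6 mm, in different directions for the two cameras. From the top picture I judge the sideways offset at about 3 mm, within the allowed 8 mm. I did not measure the final grip force after release.

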